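Strip a roller head for new bearings

ROBOT

A 6-joint arm with a two-finger parallel gripper is mounted at the origin on a cart in front of the work surface, level with it; the furniture and walls round the work are solid. World frame = base frame: x ahead of the robot, y to its left, z up, the work surface at z = 0. Lengths are in m, angles in rad, forces in N, time in s.
With the tool pointing down it reaches from about 0.375 to 0.925 m from the base axis. Payload 5.7 kg.
Tool frame: the origin (TCP) lies at the centre of the arm's flange, where the gripper is bolted on; the fingertips stand 182 mm ahead of it and the grasp point (between the pads) lies 163 mm ahead of it (pinch_z is the distance from the TCP to the grasp point, in m); z points along the fingers, y is the line along which they close (so a half turn about z gives the same grasp; the last joint's range is limited). The gripper opens to 88 mm and grips with 3 to 60 N. Pads are 20 mm wide; open, the fingers measure 115 mm over their backs; the gripper's body (75 mm by 178 mm) begins 61 mm behind the grasp point.
Start: joints at [-1.236, 0.359, 1.51, -0, 1.272, -0.115], TCP at [0.261, -0.54, 0.405] pointing down, gripper open.
Joint ranges: [-2.97, 2.97], [-1.01, 2.36], [0.21, 2.38], [-0.96, 4.11], [0.2, 2.71], [-2.98, 2.98]. Speed limits (rad/s): [2.39, 2.39, 3.14, 3.14, 3.14, 3.14].

INTERFACE

Orientations are given as a 3x3 rotation matrix whose columns are the frame's x, y, z axes.
In Python, from plant import * gives the robot as it stands.
- The arm moves only by the shell command python3 -m handwheel 'ROWS'. ROWS is a JSON list of rows, 1 to 12 of them, each an object with the fields tx, ty, tz (the shift in m), twist (a turn about the tool's z in rad), jaw (the opening from 0.0 (shut) to 1.0 (fully open)); a field left out counts as zero (the opening has to be given); each row is the pose to reach, as a shift and turn from the pose commanded when the command began, along the tool's axes at that moment; what a row does not reach only later rows make up. A row lasts 1/8 s, in which the tool goes at most 0.0625 m and 0.188 rad, less where a joint would pass 70% of its speed; a pose out of reach is approached as far as the arm can. The fingers move at their own pace and stop on an object; the grip force is fixed at half the most. Time passes only in rows, so rows that do not move let the fingers close. It prints the time, the measured TCP pose, the force, the opening and the grip force at its end. Input that does not fit is refused with a message, and nothing moves.
- observe(): the state, without advancing time (a new reading comes with each control period).
- capture(name): name is "side" or "top"; returns (picture, depth): 400x640x3 uint8, red, green, blue; 400x640 float32, m along the optical axis (not along the pixel's ray), 0 where there is no reading.
- calibration(name): a dict with "fov_y" (degrees; the focal length in pixels is half the picture's height over the tangent of half this angle, whatever the lens; pixels are square), "cx", "cy" (the principal point, pixels), "rvec" (rotation vector, rad) and "tvec" (3), from world to camera coordinates, as OpenCV has them. Camera axes: x right, y down, z forward; pixel columns grow to the right and rows downward; lengths in m; the calibration is good to about 2 mm. A picture is of the moment at which its call begins. calibration takes no time and is no camera call.
- close_job(): hands the job in; it is judged then, once.
The state is a dict: "clock": time; "qpos": joint angles; "joint_vel": joint speeds; "effort": joint torques, N m; "position": TCP position; "tool_rot": TCP orientation; "contact_force": force on the tool from outside, world axes, zero at the start; "torque": the same for the moment, N m; "opening": opening from 0.0 (shut) to 1.0 (fully open); "grip_force": force on a finger pad.
Only numpy, scipy, OpenCV 4.12 (cv2) and the standard library are available. Lean on these libraries where they do the work, as an engineer would, in place of code of your own. Each camera call takes 0.05 s, during which the arm holds its last target. There are 200 camera calls.

TASK

Strip the roller head so that its roller can get new bearings: slide the keeper plate up to its stop to free the axle, draw the axle straight out of the fork by its square head without forcing it, and lay it down in the wide bay of the parts tray. Then lift the roller out of the fork and lay it lengthwise in the narrow bay. Lower both parts to the tray floor before letting go, do not drop them, and leave the other tools on the bench where they are.

Things in the scene. Friction and masses are not known exactly. Their poses are not given: they have to be found in the camera images.
- fork: roller head, fixed to the bench: two grey upright steel cheeks on a base plate on a 150 x 150 x 18 mm plywood board. Origin at the middle of the board's underside, z up; x runs along the axle, from its square head into the fork (away from the robot): the axle is drawn out along -x. Cheeks 10 mm thick at x +-33.5 to 43.5 mm, top z 89 mm. Board, base plate and screws stay under z 34 mm
- fork_bore (a point): mouth of the bore in the front cheek: fork x -43.5, y 0, z 70 mm. Bores 17.5 mm in diameter. Each cheek is 68 mm wide below z 48 mm and rounded to 38 mm at the top. Two 10 mm spacer bars join the cheeks at fork y +-24, z 42 mm; the roller drops about 1 mm on to them when the axle is out
- keeper (a joint): how far the keeper is raised, m: 0 to 0.003 at the start (axle locked), 0.022 at the upper stop; the axle passes from 0.0175. Bare steel keyhole plate, 50 mm wide along fork y, 5 mm thick, 74 mm high, upright before the front cheek at fork x -49.5 to -44.5 mm; its narrow slot grips the axle's neck. Slides on two screws; friction of about 5 N keeps it where it is left
- keeper_top (a point): middle of the keeper's top edge, moves with it: fork x -47, y 0, z 103 mm plus the joint value. The keeper's side edges, at fork y +-25 mm, stand free beside the rounded cheek from the top down to z 68 mm: pinch it across them from above
- axle: steel axle, 135 mm long, about 0.22 kg. Origin in the middle of its 30 mm cubic pull head (sides square to its y and z); x runs along the axle to the tip. Shaft 16 mm in diameter up to x 120 mm, neck 10 mm in diameter at x 21 to 29 mm. At the start through both cheeks and the roller, 0.75 mm play all round, origin at fork x -72, y 0, z 69 mm; drawn out 102 mm it is clear of the keeper
- axle_tip (a point): tip of the axle, 120 mm along its x from the middle of the head
- roller: black rubber-covered roller, 60 mm in diameter, 64 mm long along its x, bore 18 mm, about 0.45 kg. Origin at its centre; starts between the cheeks with 1.5 mm play at each end, centre at fork x 0, y 0, z 68 mm. It may turn about its own x
- tray: plain grey metal parts tray, 173 x 174 x 18 mm, fixed. Origin at the middle of its underside, z up. Floor 4 mm above the bench; walls 4 mm thick, 18 mm high. Two bays along its x, each 165 mm long inside: wide bay from y -83 to 13 mm, narrow bay from y 17 to 83 mm
- wide_bay (a point): middle of the wide bay's floor (tray x 0, y -35, z 4 mm), bay 96 mm wide; the axle's head lying here has its middle 19 mm above the bench
- narrow_bay (a point): middle of the narrow bay's floor (tray x 0, y 50, z 4 mm), bay 66 mm wide; the roller lying here has its centre 34 mm above the bench
- spanner: loose combination spanner, 177 mm long, 7 mm high, between the roller head and the tray; not to be disturbed
- pliers: loose pliers with red handles, 194 mm long, 14 mm high, in front; not to be disturbed
- square: loose try square with a wooden stock, 204 x 110 x 16 mm, in front on the left; not to be disturbed
- offcut: loose wooden offcut, 30 x 90 x 30 mm, in front on the right; not to be disturbed
Not all that is in view belongs to the job. Of the things that look like the axle, the larger one is meant.

How it is judged:
By the outcome, as a careful person would: the job done as asked, in the order asked, and still so for the second after the job is handed in, with the robot touching nothing.
It also fails if it takes over 62 s, if anything falls off the work surface, if the arm or the gripper's body presses on something with over 40 N, if the wrist force passes 120 N, or if a joint passes its speed limit or range.

## Working session

There is one attempt and no reset: what is moved stays moved. The work goes in short steps, Python scripts to look and compute and a shell command to move; the robot and the scene stay as the last step left them, time stands still between calls to the robot, and variables do not carry over. Pictures are saved under pics/ and viewed, at most 13 in all, crops included, and the job is handed in when it is done.

```bash
mkdir -p pics
cat > h.py <<'E'
from plant import *
import numpy as np, cv2
def cam(n):
    c=calibration(n); f=200/np.tan(np.radians(c["fov_y"])/2)
    R=cv2.Rodrigues(np.array(c["rvec"],float))[0]; t=np.array(c["tvec"],float)
    return f,c["cx"],c["cy"],R,t
def cloud(n,d):
    f,cx,cy,R,t=cam(n); v,u=np.mgrid[:400,:640]
    P=np.stack([(u-cx)/f*d,(v-cy)/f*d,d],-1)
    P=(P-t)@R; P[d<=0]=np.nan; return P
def ray(n,u,v,z):
    f,cx,cy,R,t=cam(n); o=-R.T@t; r=R.T@np.array([(u-cx)/f,(v-cy)/f,1]); return o+r*(z-o[2])/r[2]
def proj(n,p):
    f,cx,cy,R,t=cam(n); q=R@np.array(p)+t; return f*q[0]/q[2]+cx,f*q[1]/q[2]+cy
E
python3 - <<'E'
from h import *
for n in("top","side"):
    p,d=capture(n); cv2.imwrite(f"pics/{n}0.png",p[...,::-1]); np.save(f"{n}0.npy",d); np.save(f"{n}0c.npy",p)
    f,cx,cy,R,t=cam(n); print(n,f,cx,cy,-R.T@t,R.round(2).tolist(),calibration(n).keys(), (d>0).mean())
s=observe(); print(s["position"],s["tool_rot"],s["clock"],s["opening"])
E
```

```text
top 493.28093252275517 325.8820298190413 197.2880192844488 [0.42325244 0.01032007 1.26792241] [[0.02, -1.0, -0.01], [-1.0, -0.02, -0.08], [0.08, 0.01, -1.0]] dict_keys(['fov_y', 'cx', 'cy', 'rvec', 'tvec']) 0.9963046875
side 364.35452283290414 320.466757621508 201.60628367061136 [0.10391517 0.76542406 0.44282113] [[-0.89, -0.46, -0.01], [-0.16, 0.33, -0.93], [0.43, -0.82, -0.37]] dict_keys(['fov_y', 'cx', 'cy', 'rvec', 'tvec']) 0.901984375
[ 0.26076664 -0.54001005  0.40390183] [[ 9.00546375e-01  4.34759658e-01 -5.14941079e-04]
 [ 4.34759902e-01 -9.00544989e-01  1.59705051e-03]
 [ 2.30605525e-04 -1.66209378e-03 -9.99998592e-01]] 0.1 0.998600111298289
```

View pics/top0.png

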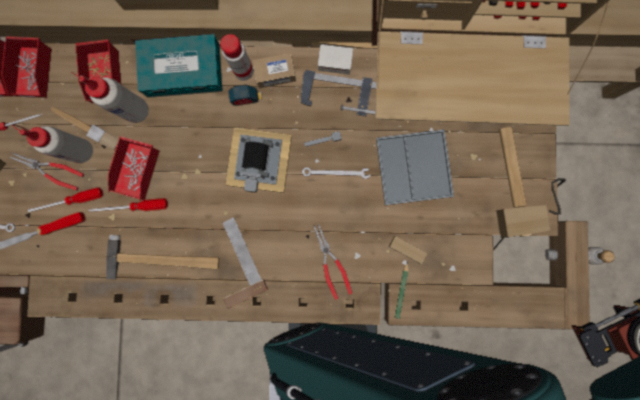

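View pics/side0.png

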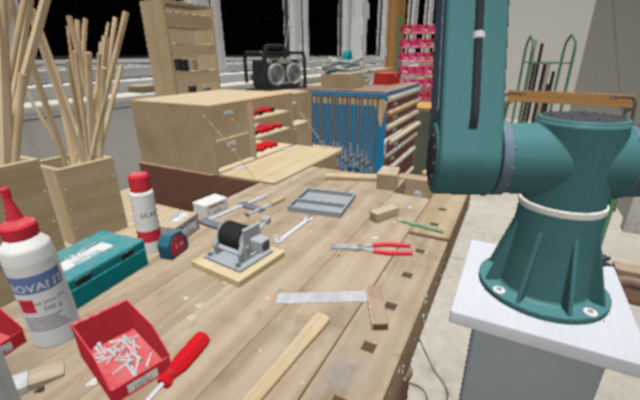

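The top view shows the fork at about (259,160), its head pointing down at (250,188), the tray at (415,168) and the spanner at (337,173). In the side view the fork is at (238,250) and the tray at (321,202).

Run:
```python
from h import *
d=np.load("top0.npy");c=np.load("top0c.npy");P=cloud("top",d)
ds=np.load("side0.npy");Ps=cloud("side",ds)
def box(P,u0,u1,v0,v1): 
    m=np.zeros(P.shape[:2],bool); m[v0:v1,u0:u1]=1; return m&np.isfinite(P[...,2])
hsv=cv2.cvtColor(c,cv2.COLOR_RGB2HSV)
bench=P[200:215,280:300,2]; print("bench z",np.nanmedian(bench), np.nanmedian(P[140:160,360:372,2]))
def rect(m,z,name):
    m=cv2.morphologyEx(m.astype(np.uint8),cv2.MORPH_OPEN,np.ones((3,3)))
    k=max(cv2.findContours(m,0,1)[0],key=cv2.contourArea)
    w=np.array([ray("top",u,v,z)[:2] for u,v in k[:,0]],np.float32)
    r=cv2.minAreaRect(w); print(name,r)
    return r
m=box(P,215,305,115,205)
# board: bright wood
print("board hsv",hsv[180,235],"bench hsv",hsv[200,300],"tray",hsv[170,400])
rect(m&(P[...,2]>0.010),0.018,"board(depth)")
rect(m&((hsv[...,2]>160)|(P[...,2]>.022)),0.018,"board(col)")
mt=box(P,365,465,120,215)
rect(mt&(hsv[...,1]<50),0.018,"tray(col)")
rect(mt&(P[...,2]>0.009),0.018,"tray(dep)")
q=P[mt&(hsv[...,1]<50)];print("tray z pct",np.percentile(q[:,2],[5,25,50,75,95,99]))
# heights in fork
q=P[m]
for lo,hi in((.01,.025),(.06,.08),(.08,.095),(.095,.12)):
    s=q[(q[:,2]>lo)&(q[:,2]<hi)]; print(lo,hi,len(s),s.mean(0).round(4) if len(s) else'',s.min(0).round(4) if len(s) else'',s.max(0).round(4) if len(s) else'')
for n,im,b in(("topf",c,(215,305,115,205)),("topt",c,(365,465,120,215)),):
    pass
cs=np.load("side0c.npy")
a=cv2.resize(c[120:200,220:300],None,fx=5,fy=5,interpolation=2);b=cv2.resize(cs[205:285,190:290],None,fx=4,fy=5,interpolation=2)
cv2.imwrite("pics/crop0.png",np.hstack([a,b])[...,::-1])
```

```text
bench z 0.0004458199436959709 0.0006426182966809169
board hsv [ 19  97 165] bench hsv [ 15  95 126] tray [102  21 122]
board(depth) ((0.6075950264930725, 0.20172634720802307), (0.15028958022594452, 0.15920448303222656), 83.86457061767578)
board(col) ((0.6051461100578308, 0.2020324021577835), (0.14808917045593262, 0.15421998500823975), 84.23925018310547)
tray(col) ((0.6052312254905701, -0.19854964315891266), (0.1814604550600052, 0.17721550166606903), 8.156189918518066)
tray(dep) ((0.5376048684120178, -0.29177772998809814), (0.017918484285473824, 0.0050621614791452885), 0.08775770664215088)
tray z pct [0.00035347 0.00320369 0.00518097 0.00769901 0.02058504 0.0233939 ]
0.01 0.025 1604 [0.6138 0.1975 0.0188] [0.5303 0.0846 0.0103] [0.694  0.2955 0.025 ]
0.06 0.08 203 [0.5924 0.1951 0.0722] [0.5247 0.1695 0.0603] [0.661  0.2333 0.0799]
0.08 0.095 564 [0.5937 0.201  0.0876] [0.5254 0.1725 0.08  ] [0.6568 0.2304 0.095 ]
0.095 0.12 341 [0.6023 0.2025 0.0993] [0.5595 0.1804 0.095 ] [0.6432 0.2327 0.1108]
```

View pics/crop0.png

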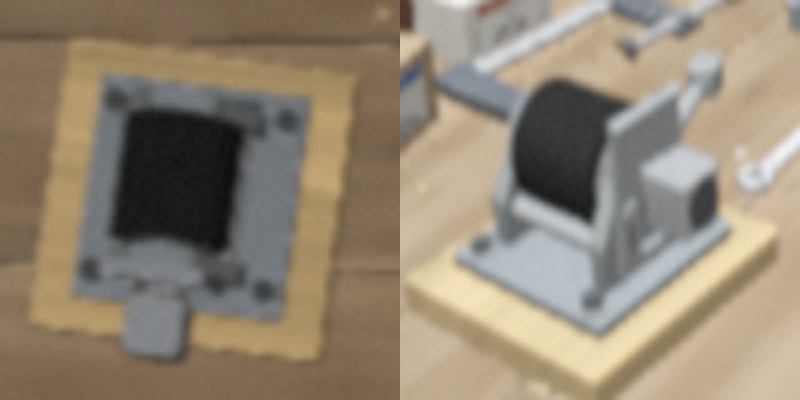

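The crop shows the fork with the square head at about (251,184) in top pixels, the upright keeper behind it, and the fork x axis turned a few degrees clockwise from world x. Next I fit lines to the edges.

Run:
```python
from h import *
def lines(n,m,z,ctr,half,yaw0,lab,excl=None):
    m=m.astype(np.uint8); k=max(cv2.findContours(m,cv2.RETR_EXTERNAL,cv2.CHAIN_APPROX_NONE)[0],key=cv2.contourArea)
    w=np.array([ray(n,u,v,z)[:2] for u,v in k[:,0]]); 
    R=np.array([[np.cos(yaw0),-np.sin(yaw0)],[np.sin(yaw0),np.cos(yaw0)]]); q=(w-ctr)@R
    for nm,a,s in(("+x",0,1),("-x",0,-1),("+y",1,1),("-y",1,-1)):
        b=1-a; sel=(abs(q[:,a]*s-half)<.018)&(abs(q[:,b])<half-.015)
        if nm=="-x" and excl: sel&=abs(q[:,b])>excl
        s_=q[sel]
        if len(s_)<8: print(lab,nm,"few");continue
        vx,vy,x0,y0=cv2.fitLine(s_.astype(np.float32),cv2.DIST_HUBER,0,.001,.001).ravel()
        d=np.array([vx,vy]); 
        if d[b]<0:d=-d
        off=[x0,y0][a]-[x0,y0][b]*d[a]/d[b]
        dy=np.degrees(np.arctan2(d[a],d[b]))*(1 if a==1 else -1)
        print(lab,n,nm,"off mm",round(1000*off,1),"yaw",round(np.degrees(yaw0)+dy,2),len(s_))
def masks(n):
    c=np.load(n+"0c.npy");P=cloud(n,np.load(n+"0.npy"));h=cv2.cvtColor(c,cv2.COLOR_RGB2HSV).astype(int)
    return c,P,h
for n in("top","side"):
    c,P,h=masks(n)
    near=np.hypot(P[...,0]-.605,P[...,1]-.202)<.13
    wood=near&(h[...,2]>145)&(h[...,1]>70)
    wood=cv2.morphologyEx((wood|(near&(P[...,2]>.035))).astype(np.uint8),cv2.MORPH_OPEN,np.ones((3,3)))
    lines(n,wood,.018,np.array([.605,.202]),.075,np.radians(-6.5),"board",.03)
    near=np.hypot(P[...,0]-.605,P[...,1]+.199)<.16
    t=near&(h[...,1]<60)
    t=cv2.morphologyEx(t.astype(np.uint8),cv2.MORPH_OPEN,np.ones((3,3)))
    lines(n,t,.018,np.array([.605,-.199]),.0867,np.radians(8.),"tray")
# tray divider & side: bright ridge profile in top
c,P,h=masks("top"); g=cv2.cvtColor(c,cv2.COLOR_RGB2GRAY)
for v in(145,160,175,190): print(v,g[v,374:460].tolist())
# head top face, keeper top, roller
c,P,h=masks("side")
m=(np.hypot(P[...,0]-.53,P[...,1]-.21)<.035)&(P[...,2]>.04)
q=P[m];print("head side",q.min(0).round(3),q.max(0).round(3),len(q),"near top z",np.percentile(q[:,2],[50,90,97]).round(3))
c,P,h=masks("top")
m=(np.hypot(P[...,0]-.53,P[...,1]-.21)<.03)&(P[...,2]>.06)
q=P[m];print("head top",q.mean(0).round(4),np.percentile(q,[3,97],0).round(4).tolist(),len(q),cv2.minAreaRect(q[:,:2].astype(np.float32)))
blk=(h[...,2]<45)&(np.hypot(P[...,0]-.605,P[...,1]-.202)<.06)&(P[...,2]>.07)
q=P[blk];print("roller",cv2.minAreaRect(q[:,:2].astype(np.float32)),np.percentile(q[:,2],[50,95]))
```

```text
board top +x off mm 76.0 yaw -14.59 86
board top -x off mm -65.6 yaw -6.21 24
board top +y off mm 74.4 yaw -6.29 49
board top -y off mm -73.1 yaw -6.78 55
tray top +x off mm 84.5 yaw 7.72 60
tray top -x off mm -89.8 yaw 8.38 59
tray top +y off mm 88.6 yaw 8.64 55
tray top -y off mm -87.5 yaw 8.15 56
board side +x off mm 57.6 yaw -74.0 17
board -x few
board +y few
board side -y off mm -92.8 yaw -55.03 9
tray side +x off mm 92.5 yaw 7.78 22
tray side -x off mm -99.9 yaw 7.25 17
tray +y few
tray side -y off mm -94.6 yaw 13.83 33
145 [125, 119, 104, 113, 118, 108, 105, 109, 113, 114, 112, 114, 115, 114, 113, 116, 114, 115, 113, 112, 113, 115, 115, 113, 113, 111, 113, 111, 111, 108, 97, 107, 112, 111, 110, 111, 112, 110, 112, 114, 113, 114, 113, 112, 113, 113, 113, 113, 113, 111, 112, 113, 113, 113, 112, 114, 113, 111, 114, 114, 115, 115, 116, 114, 114, 116, 116, 115, 111, 96, 92, 102, 102, 102, 106, 108, 107, 109, 111, 111, 112, 113, 114, 113, 115, 114]
160 [106, 108, 108, 102, 99, 111, 118, 111, 109, 113, 114, 113, 113, 113, 115, 113, 113, 116, 115, 115, 115, 115, 115, 116, 114, 115, 11
[... 866 characters left out ...]
 118, 118, 117, 120, 120, 119, 115, 100, 103, 117, 119, 117, 118, 119, 120, 118, 117, 116, 117, 118, 117, 117, 119, 118, 119, 117, 117, 117, 118, 117, 117, 117, 115, 113, 114, 117, 115, 117, 116, 116, 117, 118, 116, 116, 116, 109, 96, 82, 99, 116, 118, 113, 113, 113, 113, 112, 114]
head side [0.525 0.192 0.055] [0.565 0.229 0.108] 334 near top z [0.079 0.09  0.105]
head top [0.541  0.2075 0.0823] [[0.5258, 0.1944, 0.0668], [0.5575, 0.2226, 0.0883]] 181 ((0.5425997972488403, 0.2093903124332428), (0.030525539070367813, 0.034543782472610474), 85.64035034179688)
roller ((0.6123461127281189, 0.1989089995622635), (0.05252237990498543, 0.0612047016620636), 84.18995666503906) [0.09463718 0.09991323]
```

Run:
```python
from h import *
print("top head front-mid",ray("top",250.6,190.7,.084).round(4)," left-front",ray("top",244.3,190.5,.084).round(4),"right-front",ray("top",256.7,191.7,.084).round(4))
print("side head front/+y corner",ray("side",262.5,241,.084).round(4))
print("board far corners",ray("top",234,128,.018).round(4),ray("top",291,134.4,.018).round(4),"near",ray("top",226.3,184.8,.018).round(4),ray("top",283.7,191.8,.018).round(4))
c=np.load("top0c.npy");g=cv2.cvtColor(c,cv2.COLOR_RGB2GRAY)
for u in(238,246,250,254,270,278,):
    print(u,"far",g[122:140,u].tolist(),"near",g[180:198,u].tolist())
for n in("top","side"):
    P=cloud(n,np.load(n+"0.npy"));c=np.load(n+"0c.npy");h=cv2.cvtColor(c,cv2.COLOR_RGB2HSV)
    for yaw in(-6.4,):
        a=np.radians(yaw);R=np.array([[np.cos(a),-np.sin(a)],[np.sin(a),np.cos(a)]])
        q=P.copy();q[...,:2]=(P[...,:2]-[.605,.202])@R
        k=(abs(q[...,1])<.08)&(abs(q[...,0])<.11)
        for lo,hi in((.09,.094),(.094,.1),(.1,.104),(.104,.11)):
            s=q[k&(q[...,2]>lo)&(q[...,2]<hi)&(h[...,2]>60)]
            print(n,lo,len(s),"x",np.percentile(s[:,0],[5,50,95]).round(4) if len(s) else'',"y",np.percentile(s[:,1],[5,50,95]).round(4) if len(s) else '')
        s=q[k&(q[...,2]>.06)&(h[...,2]<45)];print(n,"roller",np.percentile(s,[2,50,98],0).round(4).tolist())
        s=q[k&(q[...,2]>.06)&(q[...,2]<.08)&(q[...,0]<-.06)];print(n,"head",np.percentile(s,[2,50,98],0).round(4).tolist())
```

```text
top head front-mid [0.5263 0.2065 0.084 ]  left-front [0.5265 0.2218 0.084 ] right-front [0.5242 0.1917 0.084 ]
side head front/+y corner [0.5275 0.2221 0.084 ]
board far corners [0.6932 0.2655 0.018 ] [0.6793 0.1183 0.018 ] near [0.546  0.2801 0.018 ] [0.5309 0.133  0.018 ]
238 far [107, 103, 103, 101, 97, 109, 136, 138, 133, 135, 142, 146, 148, 149, 151, 157, 157, 154] near [139, 147, 154, 156, 158, 156, 141, 122, 119, 120, 119, 114, 111, 107, 106, 107, 105, 105]
246 far [104, 104, 102, 99, 100, 97, 109, 130, 136, 134, 137, 141, 136, 124, 117, 114, 104, 93] near [130, 132, 133, 131, 131, 135, 133, 133, 134, 126, 110, 100, 107, 109, 108, 106, 105, 106]
250 far [104, 104, 104, 104, 101, 100, 104, 123, 140, 138, 137, 139, 141, 137, 121, 110, 108, 105] near [132, 132, 133, 134, 134, 135, 134, 134, 132, 131, 119, 90, 95, 109, 109, 109, 106, 106]
254 far [105, 106, 105, 104, 106, 104, 109, 122, 135, 138, 137, 138, 140, 139, 126, 120, 122, 120] near [126, 134, 132, 132, 132, 131, 132, 131, 129, 124, 113, 90, 84, 107, 110, 108, 107, 107]
270 far [102, 102, 100, 99, 94, 88, 83, 108, 117, 12
[... 546 characters left out ...]
x [-0.0446 -0.0409 -0.0371] y [-0.0208  0.0015  0.0227]
top roller [[-0.0216, -0.0278, 0.0764], [0.0076, -0.0053, 0.0946], [0.0365, 0.0224, 0.1013]]
top head [[-0.08, -0.0152, 0.0618], [-0.0763, -0.012, 0.0739], [-0.0619, 0.0111, 0.0798]]
side 0.09 42 x [-0.0429 -0.0404  0.0367] y [-0.0186  0.0126  0.0242]
side 0.094 135 x [-0.0416 -0.0153  0.0366] y [-0.014   0.0027  0.0249]
side 0.1 20 x [-0.0434 -0.041  -0.0385] y [-0.0199  0.0113  0.0278]
side 0.104 53 x [-0.0445 -0.0417 -0.0361] y [-0.0186  0.0052  0.0259]
side roller [[-0.0228, 0.0298, 0.0604], [0.0029, 0.032, 0.0691], [0.0315, 0.0335, 0.0775]]
side head [[-0.0802, -0.0096, 0.0606], [-0.0779, 0.0134, 0.0705], [-0.0619, 0.0187, 0.0793]]
```

```bash
cat >> h.py <<'E'
FO=np.array([.6114,.2006]); FY=np.radians(-6.2)
def f2w(x,y,o=None,a=None):
    o=FO if o is None else o; a=FY if a is None else a
    return o+np.array([x*np.cos(a)-y*np.sin(a),x*np.sin(a)+y*np.cos(a)])
def go(xy,zgrasp,yaw=None):
    s=observe(); R=np.array(s["tool_rot"]); p=np.array(s["position"])
    d=R.T@(np.array([*xy,zgrasp+.163])-p); cur=np.arctan2(R[1,0],R[0,0])
    print("tool delta",d.round(4),"turn",round(cur-yaw,4) if yaw is not None else 0)
def st():
    s=observe();a=FY;R=np.array(s["tool_rot"]);p=np.array(s["position"]);g=p+.163*R[:,2]
    q=(g[:2]-FO)@np.array([[np.cos(a),-np.sin(a)],[np.sin(a),np.cos(a)]])
    F=np.array(s["contact_force"]);Ff=F[:2]@np.array([[np.cos(a),-np.sin(a)],[np.sin(a),np.cos(a)]])
    print("t",round(s["clock"],2),"grasp fork",q.round(4),"z",g[2].round(4),"yaw",np.degrees(np.arctan2(R[1,0],R[0,0])).round(2),"tilt",R[:2,2].round(4),"F fork",Ff.round(2),F[2].round(2),"T",np.array(s["torque"]).round(2),"open mm",round(88*s["opening"],1),"grip",s["grip_force"])
E
python3 -c "
from h import *
go(f2w(-.048,0),.170,FY);st()"
python3 -m handwheel '[{"tx": 0.597,"ty": -0.540,"tz": 0.075,"twist": 0.558,"jaw": 1},{"tx": 0.597,"ty": -0.540,"tz": 0.075,"twist": 0.558,"jaw": 1},{"tx": 0.597,"ty": -0.540,"tz": 0.075,"twist": 0.558,"jaw": 1},{"tx": 0.597,"ty": -0.540,"tz": 0.075,"twist": 0.558,"jaw": 1},{"tx": 0.597,"ty": -0.540,"tz": 0.075,"twist": 0.558,"jaw": 1},{"tx": 0.597,"ty": -0.540,"tz": 0.075,"twist": 0.558,"jaw": 1},{"tx": 0.597,"ty": -0.540,"tz": 0.075,"twist": 0.558,"jaw": 1},{"tx": 0.597,"ty": -0.540,"tz": 0.075,"twist": 0.558,"jaw": 1},{"tx": 0.597,"ty": -0.540,"tz": 0.075,"twist": 0.558,"jaw": 1},{"tx": 0.597,"ty": -0.540,"tz": 0.075,"twist": 0.558,"jaw": 1},{"tx": 0.597,"ty": -0.540,"tz": 0.075,"twist": 0.558,"jaw": 1},{"tx": 0.597,"ty": -0.540,"tz": 0.075,"twist": 0.558,"jaw": 1}]'
python3 -c "
from h import *
go(f2w(-.048,0),.165,FY);st()"
```

```text
tool delta [ 0.597  -0.5398  0.0719] turn 0.558
t 0.1 grasp fork [-0.2687 -0.7739] z 0.2409 yaw 25.77 tilt [-0.0005  0.0016] F fork [0.8  0.21] -0.33 T [0.01 0.   0.  ] open mm 87.9 grip 0.0
clock: 1.6
position: [0.5416, 0.1523, 0.3348]
tool_rot: [[0.994, -0.108, -0.0], [-0.108, -0.994, -0.0], [-0.0, 0.0, -1.0]]
contact_force: [0.2, 0.1, 1.4]
opening: 1.001
grip_force: 0.0
tool delta [ 0.0162 -0.0555  0.0068] turn 0.0003
t 1.6 grasp fork [-0.0642 -0.0556] z 0.1718 yaw -6.18 tilt [-0.0003 -0.0002] F fork [0.16 0.15] 1.4 T [ 0.02 -0.05  0.06] open mm 88.1 grip 0.0
```

```bash
python3 -m handwheel '[{"tx": 0.016,"ty": -0.055,"tz": 0.005,"jaw": 1},{"tx": 0.016,"ty": -0.055,"tz": 0.005,"jaw": 1},{"tx": 0.016,"ty": -0.055,"tz": 0.005,"jaw": 1}]'
python3 - <<'E'
from h import *
st()
ims=[]
for n,b in(("top",(200,300,110,210)),("side",(180,300,170,290))):
    p,d=capture(n); np.save(n+"1.npy",d);np.save(n+"1c.npy",p)
    ims.append(cv2.resize(p[b[2]:b[3],b[0]:b[1]],(400,400),interpolation=2))
cv2.imwrite("pics/s1.png",np.hstack(ims)[...,::-1])
E
```

```text
clock: 1.98
position: [0.5625, 0.2029, 0.3296]
tool_rot: [[0.994, -0.107, -0.002], [-0.107, -0.994, -0.001], [-0.002, 0.001, -1.0]]
contact_force: [0.4, -0.9, 0.3]
opening: 1.003
grip_force: 0.0
t 1.98 grasp fork [-0.0492 -0.0031] z 0.1666 yaw -6.15 tilt [-0.0018 -0.0008] F fork [ 0.49 -0.86] 0.26 T [ 0.04 -0.04  0.02] open mm 88.2 grip 0.0
```

View pics/s1.png

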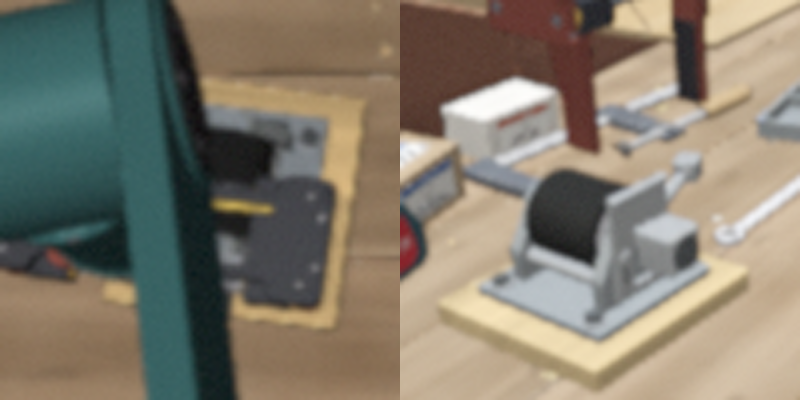

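The side view shows the +y finger tip at about (234,215), the −y tip at (267,200), and the keeper's top edge from about (242,231) to (259.5,223).

```bash
python3 - <<'E'
from h import *
T=lambda w:(np.array(w[:2])-FO)@np.array([[np.cos(FY),-np.sin(FY)],[np.sin(FY),np.cos(FY)]])
for n,u,v,z in(("finger+",234,215,.1476),("finger-",267,200,.1476),("keep+",242,231,.104),("keep-",259.5,223.2,.104)): print(n,T(ray("side",u,v,z)).round(4))
for y in(.05,-.05): print(proj("side",[*f2w(-.0492,-.0031+y),.1476]))
for y in(.025,-.025): print(proj("side",[*f2w(-.047,y),.104]))
go(f2w(-.048,0),.092,FY)
E
python3 -m handwheel '[{"tx": 0.001,"ty": -0.003,"tz": 0.03,"jaw": 1},{"tx": 0.001,"ty": -0.003,"tz": 0.06,"jaw": 1},{"tx": 0.001,"ty": -0.003,"tz": 0.074,"jaw": 1},{"tx": 0.001,"ty": -0.003,"tz": 0.074,"jaw": 1}]'
python3 -c "
from h import *
st()"
```

```text
finger+ [-0.0472  0.0477]
finger- [-0.0485 -0.0501]
keep+ [-0.0461  0.0297]
keep- [-0.0508 -0.0187]
(np.float64(234.99466154431084), np.float64(215.0823812302031))
(np.float64(268.14013720604834), np.float64(199.6371647665817))
(np.float64(243.92777166751443), np.float64(230.2592118964047))
(np.float64(260.1613780626726), np.float64(221.76825550245084))
tool delta [ 0.0008 -0.004   0.0751] turn -0.001
clock: 2.58
position: [0.564, 0.2051, 0.2557]
tool_rot: [[0.994, -0.109, -0.002], [-0.109, -0.994, -0.0], [-0.002, 0.001, -1.0]]
contact_force: [0.8, 0.4, 0.2]
opening: 1.0
grip_force: 0.0
t 2.58 grasp fork [-0.048  -0.0008] z 0.0927 yaw -6.27 tilt [-0.002  -0.0004] F fork [0.74 0.46] 0.21 T [ 0.08  0.02 -0.03] open mm 88.0 grip 0.0
```

```bash
python3 -m handwheel '[{"jaw": 0.64},{"jaw": 0.64},{"jaw": 0.64},{"jaw": 0.64}]' | tail -3;python3 -c "
from h import *
st()"
python3 -m handwheel '[{"jaw": 0.58},{"jaw": 0.58},{"jaw": 0.58}]'|tail -3; python3 -c "
from h import *
st()"
```

```text
contact_force: [0.6, 1.4, -0.2]
opening: 0.642
grip_force: 0.0
t 3.08 grasp fork [-0.0472  0.0005] z 0.0936 yaw -6.19 tilt [0.0005 0.0003] F fork [0.42 1.47] -0.16 T [ 0.02 -0.02  0.04] open mm 56.5 grip 0.0
contact_force: [-0.6, 4.1, 1.8]
opening: 0.579
grip_force: 2.3
t 3.45 grasp fork [-0.0473  0.0011] z 0.0934 yaw -6.21 tilt [0.0003 0.0012] F fork [-1.02  4.06] 1.77 T [0.82 0.1  0.05] open mm 51.0 grip 2.305607688613236
```

```bash
python3 -m handwheel '[{"ty": -0.001,"jaw": 0.58},{"ty": -0.001,"jaw": 0.45},{"ty": -0.001,"jaw": 0.45},{"ty": -0.001,"jaw": 0.45}]'|tail -3; python3 -c "
from h import *
st()"
```

```text
contact_force: [-0.5, 4.0, 0.7]
opening: 0.567
grip_force: 30.0
t 3.95 grasp fork [-0.0472  0.0015] z 0.0933 yaw -6.2 tilt [0.0002 0.0004] F fork [-0.9   3.94] 0.67 T [ 0.67 -0.01  0.04] open mm 49.9 grip 29.999817050993443
```

```bash
python3 -m handwheel '[{"ty": -0.001,"jaw": 0.45},{"ty": -0.001,"jaw": 0.45}]'|tail -3; python3 -c "
from h import *
st()"
python3 -m handwheel '[{"ty": -0.001,"tz": -0.005,"jaw": 0.45},{"ty": -0.001,"tz": -0.010,"jaw": 0.45},{"ty": -0.001,"tz": -0.014,"jaw": 0.45},{"ty": -0.001,"tz": -0.014,"jaw": 0.45}]'|tail -3; python3 -c "
from h import *
st()"
```

```text
contact_force: [0.7, -0.5, 2.3]
opening: 0.562
grip_force: 30.0
t 4.2 grasp fork [-0.0473  0.0016] z 0.0933 yaw -6.18 tilt [-0.0002 -0.0011] F fork [ 0.78 -0.38] 2.28 T [-0.21  0.01  0.01] open mm 49.5 grip 29.999830350279808
contact_force: [1.2, -5.3, 0.3]
opening: 0.565
grip_force: 30.0
t 4.7 grasp fork [-0.0473  0.0017] z 0.1072 yaw -6.18 tilt [-0.0007 -0.0025] F fork [ 1.73 -5.14] 0.34 T [-0.88 -0.17  0.03] open mm 49.7 grip 30.000473633408546
```

```bash
python3 -m handwheel '[{"ty": 0.001,"tz": -0.003,"jaw": 0.45},{"ty": 0.001,"tz": -0.005,"jaw": 0.45},{"ty": 0.001,"tz": -0.005,"jaw": 0.45}]'|tail -3; python3 -c "
from h import *
st()"
python3 -m handwheel '[{"tz": -0.001,"jaw": 0.45},{"tz": -0.002,"jaw": 0.45},{"tz": -0.002,"jaw": 0.45}]'|tail -3; python3 -c "
from h import *
st()
p,d=capture('side'); np.save('side2.npy',d)
cv2.imwrite('pics/s2.png',cv2.resize(p[170:290,180:300],(600,600),interpolation=2)[...,::-1])"
```

```text
contact_force: [2.1, -5.1, -3.8]
opening: 0.561
grip_force: 30.0
t 5.08 grasp fork [-0.0473  0.0017] z 0.1123 yaw -6.19 tilt [-0.0002 -0.001 ] F fork [ 2.68 -4.82] -3.83 T [-0.88 -0.26 -0.03] open mm 49.4 grip 29.99924249947071
contact_force: [4.6, -5.2, -11.1]
opening: 0.57
grip_force: 30.0
t 5.45 grasp fork [-0.0473  0.0017] z 0.1132 yaw -6.19 tilt [-0.0006 -0.0011] F fork [ 5.13 -4.69] -11.07 T [-0.69 -0.77  0.02] open mm 50.1 grip 29.999562799930573
```

View pics/s2.png

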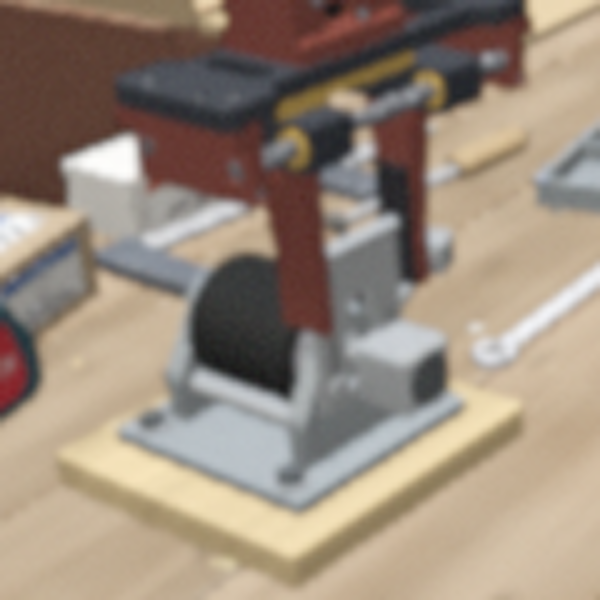

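The keeper now stands well above the cheek, with its top edge at about (255,219), and Fz is rising. I'll push a little more to confirm it is at the stop, then release.

```bash
python3 -m handwheel '[{"tz": -0.001,"jaw": 0.45},{"tz": -0.001,"jaw": 0.45}]'|tail -3; python3 -c "
from h import *
st()"
python3 -m handwheel '[{"tz": 0.0015,"jaw": 0.45},{"tz": 0.0015,"jaw": 0.62},{"tz": 0.0015,"jaw": 0.8},{"tz": 0.0015,"jaw": 0.85}]'|tail -3; python3 -c "
from h import *
st()"
```

```text
contact_force: [6.5, -4.5, -19.0]
opening: 0.568
grip_force: 30.0
t 5.75 grasp fork [-0.0474  0.0017] z 0.1133 yaw -6.19 tilt [-0.001  -0.0012] F fork [ 6.97 -3.79] -18.98 T [-0.61 -1.11  0.01] open mm 50.0 grip 29.999797716736794
contact_force: [-0.5, -0.5, -0.8]
opening: 0.81
grip_force: 0.0
t 6.25 grasp fork [-0.0474  0.0028] z 0.1141 yaw -6.19 tilt [0.0002 0.0006] F fork [-0.48 -0.56] -0.76 T [ 0.07  0.03 -0.01] open mm 71.2 grip 0.0
```

```bash
python3 -m handwheel '[{"tx": -0.028,"ty": 0.001,"jaw": 0.85},{"tx": -0.028,"ty": 0.001,"tz": 0.02,"jaw": 0.7},{"tx": -0.028,"ty": 0.001,"tz": 0.039,"jaw": 0.5},{"tx": -0.028,"ty": 0.001,"tz": 0.039,"jaw": 0.42},{"tx": -0.028,"ty": 0.001,"tz": 0.039,"jaw": 0.39},{"tx": -0.028,"ty": 0.001,"tz": 0.039,"jaw": 0.39}]'|tail -3; python3 -c "
from h import *
st()"
python3 -m handwheel '[{"jaw": 0.355},{"jaw": 0.355}]'|tail -3; python3 -c "
from h import *
st()"
```

```text
contact_force: [-0.1, -0.4, -0.5]
opening: 0.387
grip_force: 0.0
t 7.0 grasp fork [-0.0746  0.0016] z 0.0756 yaw -6.21 tilt [0.0014 0.0006] F fork [-0.01 -0.38] -0.5 T [-0.05  0.01  0.06] open mm 34.0 grip 0.0
contact_force: [0.1, -0.8, -0.4]
opening: 0.36
grip_force: 0.0
t 7.25 grasp fork [-0.0751  0.0014] z 0.0751 yaw -6.2 tilt [0.0006 0.0003] F fork [ 0.23 -0.79] -0.39 T [ 0.02  0.05 -0.01] open mm 31.7 grip 0.0
```

```bash
python3 -m handwheel '[{"jaw": 0.2},{"jaw": 0.2},{"jaw": 0.2}]'|tail -3; python3 -c "
from h import *
st()"
python3 -m handwheel '[{"tx": -0.003,"jaw": 0.2},{"tx": -0.006,"jaw": 0.2},{"tx": -0.010,"jaw": 0.2},{"tx": -0.010,"jaw": 0.2}]'|tail -3; python3 -c "
from h import *
st()"
```

```text
contact_force: [-0.3, -0.6, 3.0]
opening: 0.34
grip_force: 30.0
t 7.62 grasp fork [-0.0752  0.0014] z 0.075 yaw -6.2 tilt [0.0003 0.0001] F fork [-0.28 -0.66] 3.0 T [-0.03 -0.05  0.04] open mm 29.9 grip 29.99540627002716
contact_force: [4.1, -0.1, -0.3]
opening: 0.341
grip_force: 30.0
t 8.12 grasp fork [-0.0845  0.0016] z 0.075 yaw -6.2 tilt [0.0018 0.0005] F fork [4.13 0.31] -0.29 T [ 0.07 -0.52  0.  ] open mm 30.0 grip 29.994892179965973
```

```bash
python3 -m handwheel '[{"tx": -0.008,"jaw": 0.2},{"tx": -0.016,"jaw": 0.2},{"tx": -0.024,"jaw": 0.2},{"tx": -0.030,"jaw": 0.2},{"tx": -0.030,"jaw": 0.2}]'|tail -3; python3 -c "
from h import *
st()"
```

```text
contact_force: [1.0, 0.1, 2.1]
opening: 0.339
grip_force: 30.0
t 8.75 grasp fork [-0.1157  0.0015] z 0.0749 yaw -6.19 tilt [-0.0003  0.0003] F fork [1.02 0.22] 2.09 T [ 0.12 -0.31  0.04] open mm 29.8 grip 29.99606430530548
```

```bash
python3 -m handwheel '[{"tx": -0.008,"jaw": 0.2},{"tx": -0.016,"jaw": 0.2},{"tx": -0.024,"jaw": 0.2},{"tx": -0.032,"jaw": 0.2},{"tx": -0.035,"jaw": 0.2}]'|tail -3; python3 -c "
from h import *
st()"
python3 -m handwheel '[{"tx": -0.008,"jaw": 0.2},{"tx": -0.016,"jaw": 0.2},{"tx": -0.024,"jaw": 0.2},{"tx": -0.032,"jaw": 0.2},{"tx": -0.038,"jaw": 0.2},{"tx": -0.038,"jaw": 0.2}]'|tail -3; python3 -c "
from h import *
st()
p,d=capture('side'); np.save('side3.npy',d)
cv2.imwrite('pics/s3.png',cv2.resize(p[140:300,180:380],(750,600),interpolation=2)[...,::-1])"
```

```text
contact_force: [3.6, -0.7, -0.3]
opening: 0.339
grip_force: 30.0
t 9.38 grasp fork [-0.1501  0.0014] z 0.0749 yaw -6.2 tilt [0.0009 0.0002] F fork [ 3.69 -0.34] -0.26 T [-0.02 -0.66 -0.05] open mm 29.8 grip 29.99479651451111
contact_force: [0.1, 0.2, -2.1]
opening: 0.343
grip_force: 30.0
t 10.12 grasp fork [-0.1892  0.0012] z 0.0746 yaw -6.18 tilt [-0.001  -0.0002] F fork [0.09 0.2 ] -2.14 T [ 0.05  0.13 -0.  ] open mm 30.2 grip 29.994597136974335
```

View pics/s3.png

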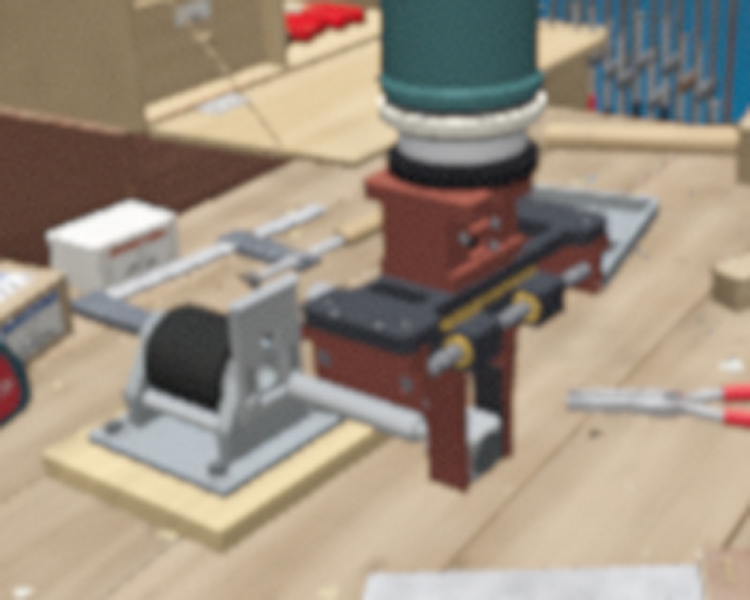

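The axle is out of the fork with its tip at about (290,385) in the crop, the keeper stays up, and the axle is level in the fingers. Next I check the tray using the divider.

```bash
cat >> h.py <<'E'
TO=np.array([.6024,-.1989]); TY=np.radians(8.2)
def t2w(x,y): return f2w(x,y,TO,TY)
def wt(w): return (np.array(w[:2])-TO)@np.array([[np.cos(TY),-np.sin(TY)],[np.sin(TY),np.cos(TY)]])
def stt():
    s=observe();R=np.array(s["tool_rot"]);g=np.array(s["position"])+.163*R[:,2]
    print("t",round(s["clock"],2),"grasp tray",wt(g).round(4),"z",g[2].round(4),"yaw",np.degrees(np.arctan2(R[1,0],R[0,0])).round(2),"F",np.array(s["contact_force"]).round(1),"T",np.array(s["torque"]).round(2),"open",round(88*s["opening"],1),s["grip_force"])
E
python3 - <<'E'
from h import *
for v,u in((145,404),(160,406),(175,408.4),(190,410.4)): print("divider z18",wt(ray("top",u,v,.018)).round(4),"z4",wt(ray("top",u,v,.004)).round(4))
for v,u in((145,376),(160,378),(175,380.3),(145,444),(160,446),(175,448),(190,450)): print("outer z18",wt(ray("top",u,v,.018)).round(4),wt(ray("top",u,v,0)).round(4))
go(t2w(-.0555,-.035),.15,TY)
p=capture("top")[0]; cv2.imwrite("pics/t4.png",cv2.resize(p[115:215,355:475],(720,600),interpolation=2)[...,::-1])
E
python3 -m handwheel '[{"tz": -0.03,"jaw": 0.2},{"tz": -0.06,"jaw": 0.2},{"tz": -0.085,"jaw": 0.2},{"tz": -0.085,"jaw": 0.2}]'|tail -3
```

```text
divider z18 [0.0581 0.0191] z4 [0.0604 0.0167]
divider z18 [0.0191 0.0192] z4 [0.021  0.0168]
divider z18 [-0.0198  0.0184] z4 [-0.0184  0.016 ]
divider z18 [-0.0584  0.0185] z4 [-0.0574  0.0161]
outer z18 [0.067  0.0901] [0.0701 0.088 ]
outer z18 [0.0279 0.0901] [0.0305 0.088 ]
outer z18 [-0.011   0.0893] [-0.009   0.0872]
outer z18 [ 0.0455 -0.0822] [ 0.0482 -0.0867]
outer z18 [ 0.0065 -0.0818] [ 0.0088 -0.0863]
outer z18 [-0.0322 -0.0814] [-0.0305 -0.086 ]
outer z18 [-0.0708 -0.0811] [-0.0697 -0.0856]
tool delta [ 0.1775  0.4472 -0.0753] turn -0.251
contact_force: [0.9, -0.2, -1.7]
opening: 0.341
grip_force: 30.0
```

View pics/t4.png

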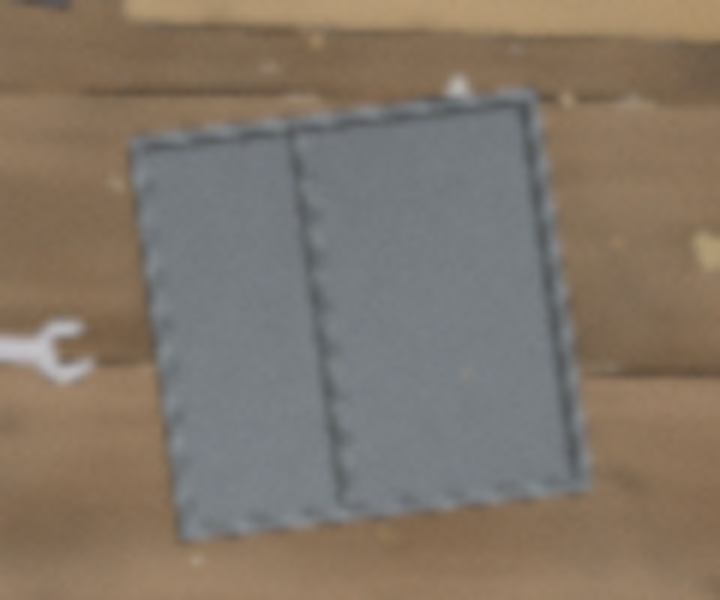

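The tray is clear. The divider line runs from about (295,130) to (342,500) in the crop, and its position and yaw agree with my estimate to within about 1 mm and 0.3°.

```bash
python3 -m handwheel '[{"tx": 0.177,"ty": 0.447,"twist": -0.251,"jaw": 0.2},{"tx": 0.177,"ty": 0.447,"twist": -0.251,"jaw": 0.2},{"tx": 0.177,"ty": 0.447,"twist": -0.251,"jaw": 0.2},{"tx": 0.177,"ty": 0.447,"twist": -0.251,"jaw": 0.2},{"tx": 0.177,"ty": 0.447,"twist": -0.251,"jaw": 0.2},{"tx": 0.177,"ty": 0.447,"twist": -0.251,"jaw": 0.2},{"tx": 0.177,"ty": 0.447,"twist": -0.251,"jaw": 0.2},{"tx": 0.177,"ty": 0.447,"twist": -0.251,"jaw": 0.2},{"tx": 0.177,"ty": 0.447,"twist": -0.251,"jaw": 0.2},{"tx": 0.177,"ty": 0.447,"twist": -0.251,"jaw": 0.2}]'|tail -3; python3 -c "
from h import *
stt();go(t2w(-.0555,-.035),.027,TY)"
```

```text
contact_force: [-0.3, 0.5, -2.6]
opening: 0.334
grip_force: 30.0
t 11.97 grasp tray [-0.057  -0.0338] z 0.158 yaw 8.14 F [-0.3  0.5 -2.6] T [ 0.01  0.08 -0.04] open 29.4 29.994651675224304
tool delta [0.0014 0.0011 0.131 ] turn -0.0011
```

```bash
python3 -m handwheel '[{"tx": 0.001,"ty": 0.001,"tz": 0.03,"jaw": 0.2},{"tx": 0.001,"ty": 0.001,"tz": 0.06,"jaw": 0.2},{"tx": 0.001,"ty": 0.001,"tz": 0.09,"jaw": 0.2},{"tx": 0.001,"ty": 0.001,"tz": 0.115,"jaw": 0.2},{"tx": 0.001,"ty": 0.001,"tz": 0.122,"jaw": 0.2},{"tx": 0.001,"ty": 0.001,"tz": 0.126,"jaw": 0.2},{"tx": 0.001,"ty": 0.001,"tz": 0.129,"jaw": 0.2},{"tx": 0.001,"ty": 0.001,"tz": 0.129,"jaw": 0.2}]'|tail -3; python3 -c "
from h import *
stt()
p,d=capture('side')
cv2.imwrite('pics/s5.png',cv2.resize(p[130:250,240:400],(800,600),interpolation=2)[...,::-1])"
```

```text
contact_force: [0.3, -0.0, -1.7]
opening: 0.341
grip_force: 30.0
t 12.97 grasp tray [-0.0545 -0.0359] z 0.0313 yaw 8.19 F [ 0.3 -0.  -1.7] T [ 0.02  0.16 -0.05] open 30.0 29.99452918767929
```

View pics/s5.png

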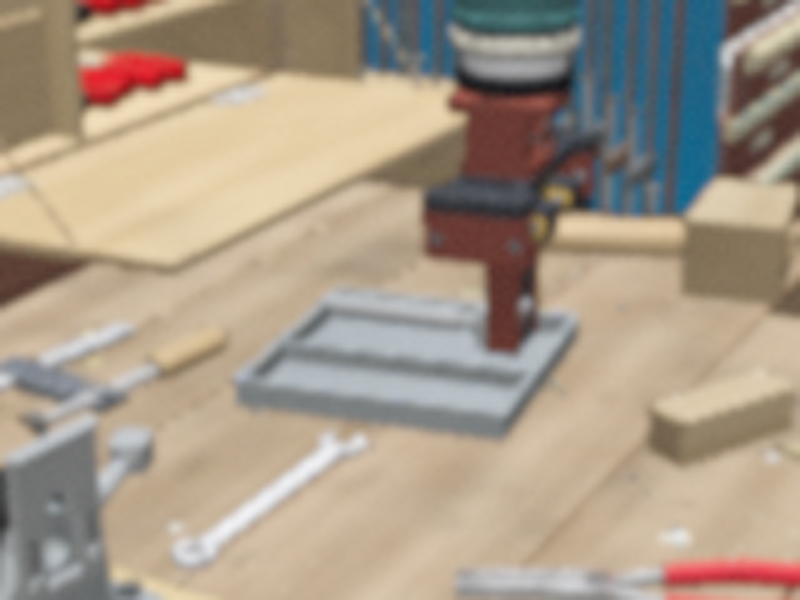

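The gripper is over the wide bay at about (510,330), with the axle lying behind the divider. I'll lower it in small steps until it touches.

```bash
python3 -m handwheel '[{"tz": 0.002,"jaw": 0.2},{"tz": 0.004,"jaw": 0.2},{"tz": 0.004,"jaw": 0.2}]'|tail -3; python3 -c "
from h import *
stt()"
python3 -m handwheel '[{"tz": 0.001,"jaw": 0.2},{"tz": 0.001,"jaw": 0.2}]'|tail -3; python3 -c "
from h import *
stt()"
```

```text
contact_force: [-0.3, -0.3, -2.4]
opening: 0.34
grip_force: 30.0
t 13.4 grasp tray [-0.0551 -0.0357] z 0.0265 yaw 8.18 F [-0.3 -0.3 -2.4] T [-0.06  0.1   0.  ] open 29.9 29.994620382785797
contact_force: [-0.9, -0.0, -1.6]
opening: 0.336
grip_force: 30.0
t 13.65 grasp tray [-0.055  -0.0357] z 0.0256 yaw 8.18 F [-0.9 -0.  -1.6] T [ 0.02  0.09 -0.04] open 29.5 29.99459445476532
```

```bash
python3 -m handwheel '[{"tz": 0.0008,"jaw": 0.2},{"tz": 0.0008,"jaw": 0.2}]'|tail -3; python3 -c "
from h import *
stt()"
python3 -m handwheel '[{"tz": 0.0006,"jaw": 0.2},{"tz": 0.0006,"jaw": 0.2}]'|tail -3; python3 -c "
from h import *
stt()"
```

```text
contact_force: [-0.0, 0.1, -1.1]
opening: 0.343
grip_force: 30.0
t 13.9 grasp tray [-0.0549 -0.0357] z 0.025 yaw 8.18 F [-0.   0.1 -1.1] T [0.01 0.09 0.08] open 30.2 29.99482959508896
contact_force: [-2.7, 1.6, 4.4]
opening: 0.337
grip_force: 30.0
t 14.15 grasp tray [-0.0549 -0.0357] z 0.0249 yaw 8.19 F [-2.7  1.6  4.4] T [0.14 0.35 0.01] open 29.6 29.9957013130188
```

```bash
python3 -m handwheel '[{"jaw": 0.36},{"jaw": 0.4},{"jaw": 0.48},{"jaw": 0.5},{"jaw": 0.5}]'|tail -3; python3 -c "
from h import *
stt()"
python3 -m handwheel '[{"tz": -0.02,"jaw": 0.5},{"tz": -0.06,"jaw": 0.5},{"tz": -0.12,"jaw": 0.7},{"tz": -0.16,"jaw": 0.9},{"tz": -0.16,"jaw": 0.9}]'|tail -3
python3 - <<'E'
from h import *
stt(); go(f2w(0,.0016),.165,FY)
E
```

```text
contact_force: [0.3, 0.0, 0.0]
opening: 0.498
grip_force: 0.0
t 14.78 grasp tray [-0.0549 -0.0357] z 0.0243 yaw 8.18 F [0.3 0.  0. ] T [ 0.06 -0.   -0.06] open 43.9 0.0
contact_force: [0.5, 0.6, -0.6]
opening: 0.797
grip_force: 0.0
t 15.4 grasp tray [-0.0528 -0.0373] z 0.1881 yaw 8.18 F [ 0.5  0.6 -0.6] T [-0.02 -0.03 -0.04] open 70.2 0.0
tool delta [ 0.1198 -0.4323  0.0219] turn 0.2511
```

```bash
python3 -m handwheel '[{"tx": 0.120,"ty": -0.432,"twist": 0.251,"jaw": 1},{"tx": 0.120,"ty": -0.432,"twist": 0.251,"jaw": 1},{"tx": 0.120,"ty": -0.432,"twist": 0.251,"jaw": 1},{"tx": 0.120,"ty": -0.432,"twist": 0.251,"jaw": 1},{"tx": 0.120,"ty": -0.432,"twist": 0.251,"jaw": 1},{"tx": 0.120,"ty": -0.432,"twist": 0.251,"jaw": 1},{"tx": 0.120,"ty": -0.432,"twist": 0.251,"jaw": 1},{"tx": 0.120,"ty": -0.432,"twist": 0.251,"jaw": 1},{"tx": 0.120,"ty": -0.432,"twist": 0.251,"jaw": 1},{"tx": 0.120,"ty": -0.432,"twist": 0.251,"jaw": 1}]'|tail -3
python3 - <<'E'
from h import *
st(); go(f2w(0,.0016),.075,FY)
p,d=capture("top"); s,_=capture("side")
P=cloud("top",d)
cv2.imwrite("pics/c6.png",np.hstack([cv2.resize(p[115:215,365:465],(400,400),interpolation=2),cv2.resize(s[150:270,190:350],(400,400),interpolation=2)])[...,::-1])
E
```

```text
contact_force: [-0.1, -0.7, 0.3]
opening: 0.998
grip_force: 0.0
t 16.65 grasp fork [-0.0015  0.0001] z 0.1836 yaw -6.26 tilt [-0.0016 -0.001 ] F fork [-0.05 -0.7 ] 0.28 T [0.03 0.02 0.04] open mm 87.8 grip 0.0
tool delta [ 0.0014 -0.0015  0.1086] turn -0.0011
```

View pics/c6.png

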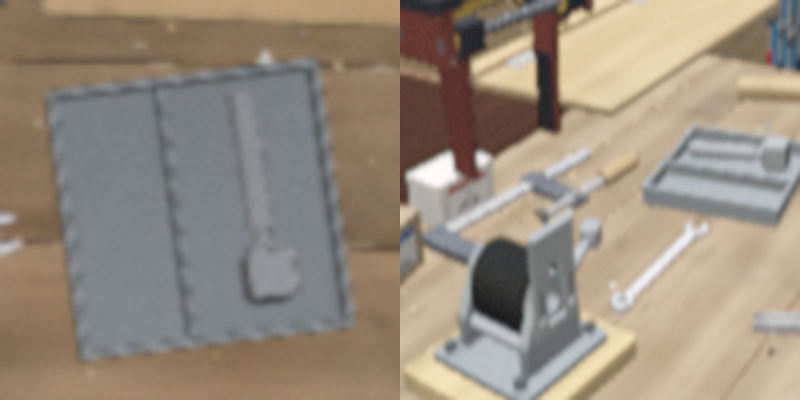

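The axle lies centred in the wide bay, with its head at (272,272) and tip at (240,95) in the left half of the crop. The keeper stays up and the roller sits in the fork.

```bash
python3 -m handwheel '[{"tx": 0.001,"ty": -0.001,"tz": 0.04,"jaw": 1},{"tx": 0.001,"ty": -0.001,"tz": 0.08,"jaw": 1},{"tx": 0.001,"ty": -0.001,"tz": 0.105,"jaw": 0.9},{"tx": 0.001,"ty": -0.001,"tz": 0.110,"jaw": 0.8},{"tx": 0.001,"ty": -0.001,"tz": 0.110,"jaw": 0.72},{"tx": 0.001,"ty": -0.001,"tz": 0.110,"jaw": 0.72},{"tx": 0.001,"ty": -0.001,"tz": 0.110,"jaw": 0.72}]'|tail -3; python3 -c "
from h import *
st()"
python3 -m handwheel '[{"jaw": 0.695},{"jaw": 0.695}]'|tail -3; python3 -c "
from h import *
st()"
```

```text
contact_force: [0.3, -1.8, 1.1]
opening: 0.716
grip_force: 0.8
t 17.62 grasp fork [0.0009 0.0028] z 0.0756 yaw -6.19 tilt [0.0024 0.    ] F fork [ 0.47 -1.77] 1.14 T [-0.32 -0.06  0.01] open mm 63.0 grip 0.8493872545659542
contact_force: [0.8, -5.6, 4.9]
opening: 0.696
grip_force: 2.9
t 17.88 grasp fork [0.0008 0.0019] z 0.0755 yaw -6.16 tilt [ 0.0019 -0.0016] F fork [ 1.44 -5.47] 4.9 T [-1.04 -0.02  0.01] open mm 61.2 grip 2.910418185638264
```

```bash
python3 -m handwheel '[{"ty": 0.001,"jaw": 0.75},{"ty": 0.001,"tz": 0.002,"jaw": 0.75},{"ty": 0.001,"tz": 0.002,"jaw": 0.70},{"ty": 0.001,"tz": 0.002,"jaw": 0.69},{"ty": 0.001,"tz": 0.002,"jaw": 0.69}]'|tail -3; python3 -c "
from h import *
st()"
python3 -m handwheel '[{"jaw": 0.6},{"jaw": 0.6},{"jaw": 0.6}]'|tail -3; python3 -c "
from h import *
st()"
```

```text
contact_force: [-0.1, -0.8, -1.2]
opening: 0.693
grip_force: 8.2
t 18.5 grasp fork [-0.0005  0.0018] z 0.0721 yaw -6.19 tilt [-0.0008 -0.0002] F fork [-0.01 -0.84] -1.21 T [-0.19  0.09  0.07] open mm 61.0 grip 8.209358677268028
contact_force: [-0.6, -0.5, -2.4]
opening: 0.688
grip_force: 30.0
t 18.88 grasp fork [-0.0005  0.0018] z 0.0721 yaw -6.2 tilt [-0.0007 -0.0001] F fork [-0.51 -0.53] -2.41 T [-0.2   0.18  0.07] open mm 60.5 grip 30.00000089406967
```

```bash
python3 -m handwheel '[{"tz": -0.006,"jaw": 0.6},{"tz": -0.012,"jaw": 0.6},{"tz": -0.020,"jaw": 0.6},{"tz": -0.020,"jaw": 0.6}]'|tail -3; python3 -c "
from h import *
st()"
python3 -m handwheel '[{"tz": -0.015,"jaw": 0.6},{"tz": -0.030,"jaw": 0.6},{"tz": -0.050,"jaw": 0.6},{"tz": -0.080,"jaw": 0.6},{"tz": -0.110,"jaw": 0.6},{"tz": -0.11,"jaw": 0.6}]'|tail -3; python3 -c "
from h import *
st();go(t2w(0,.0502),.185,TY)"
```

```text
contact_force: [0.3, 0.5, -4.1]
opening: 0.689
grip_force: 30.0
t 19.38 grasp fork [0.0005 0.0022] z 0.0934 yaw -6.2 tilt [0.0019 0.0006] F fork [0.27 0.58] -4.07 T [ 0.01 -0.   -0.01] open mm 60.7 grip 29.998753666877747
contact_force: [-0.2, 0.4, -5.0]
opening: 0.686
grip_force: 30.0
t 20.12 grasp fork [0.0018 0.0026] z 0.2059 yaw -6.2 tilt [0.0064 0.0016] F fork [-0.24  0.42] -5.02 T [0.09 0.05 0.04] open mm 60.3 grip 29.998863637447357
tool delta [0.0208 0.3518 0.0203] turn -0.2513
```

```bash
python3 -m handwheel '[{"tx": 0.021,"ty": 0.352,"twist": -0.251,"jaw": 0.6},{"tx": 0.021,"ty": 0.352,"twist": -0.251,"jaw": 0.6},{"tx": 0.021,"ty": 0.352,"twist": -0.251,"jaw": 0.6},{"tx": 0.021,"ty": 0.352,"twist": -0.251,"jaw": 0.6},{"tx": 0.021,"ty": 0.352,"twist": -0.251,"jaw": 0.6},{"tx": 0.021,"ty": 0.352,"twist": -0.251,"jaw": 0.6},{"tx": 0.021,"ty": 0.352,"twist": -0.251,"jaw": 0.6},{"tx": 0.021,"ty": 0.352,"tz": 0.02,"twist": -0.251,"jaw": 0.6},{"tx": 0.021,"ty": 0.352,"tz": 0.05,"twist": -0.251,"jaw": 0.6},{"tx": 0.021,"ty": 0.352,"tz": 0.1,"twist": -0.251,"jaw": 0.6},{"tx": 0.021,"ty": 0.352,"tz": 0.1,"twist": -0.251,"jaw": 0.6},{"tx": 0.021,"ty": 0.352,"tz": 0.1,"twist": -0.251,"jaw": 0.6}]'|tail -3
python3 - <<'E'
from h import *
stt(); go(t2w(0,.0502),.060,TY)
E
```

```text
contact_force: [0.9, 0.0, -3.7]
opening: 0.686
grip_force: 30.0
t 21.62 grasp tray [-0.0004  0.0503] z 0.1031 yaw 8.22 F [ 0.9  0.  -3.7] T [-0.01 -0.01  0.  ] open 60.3 29.998894035816193
tool delta [0.0005 0.0001 0.0431] turn 0.0003
```

```bash
python3 -m handwheel '[{"tz": 0.02,"jaw": 0.6},{"tz": 0.04,"jaw": 0.6},{"tz": 0.048,"jaw": 0.6},{"tz": 0.052,"jaw": 0.6},{"tz": 0.056,"jaw": 0.6},{"tz": 0.056,"jaw": 0.6}]'|tail -3
python3 - <<'E'
from h import *
stt()
s,_=capture("side");p,_=capture("top")
cv2.imwrite("pics/c7.png",np.hstack([cv2.resize(p[115:215,365:465],(400,400),interpolation=2),cv2.resize(s[165:245,270:370],(400,400),interpolation=2)])[...,::-1])
E
```

```text
contact_force: [-0.3, -0.1, -3.2]
opening: 0.686
grip_force: 30.0
t 22.38 grasp tray [-0.0008  0.0497] z 0.0466 yaw 8.18 F [-0.3 -0.1 -3.2] T [ 0.03  0.08 -0.02] open 60.4 29.999037981033325
```

View pics/c7.png

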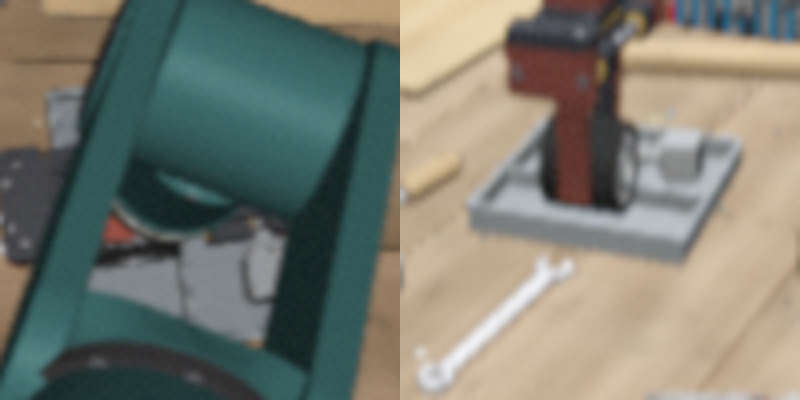

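The side view shows the roller inside the narrow bay, between the near wall and the divider at about (595,190) in the crop, and there is no contact yet. I'll lower it the rest of the way.

```bash
python3 -m handwheel '[{"tz": 0.002,"jaw": 0.6},{"tz": 0.004,"jaw": 0.6},{"tz": 0.006,"jaw": 0.6},{"tz": 0.006,"jaw": 0.6}]'|tail -3; python3 -c "
from h import *
stt()"
python3 -m handwheel '[{"tz": 0.001,"jaw": 0.6},{"tz": 0.001,"jaw": 0.6}]'|tail -3; python3 -c "
from h import *
stt()"
```

```text
contact_force: [0.2, 0.1, -4.3]
opening: 0.686
grip_force: 30.0
t 22.98 grasp tray [-0.0012  0.0499] z 0.04 yaw 8.18 F [ 0.2  0.1 -4.3] T [ 0.01 -0.02  0.03] open 60.4 29.998997300863266
contact_force: [-0.2, 0.5, -5.4]
opening: 0.688
grip_force: 30.0
t 23.23 grasp tray [-0.001   0.0499] z 0.0393 yaw 8.18 F [-0.2  0.5 -5.4] T [ 0.02 -0.   -0.02] open 60.5 29.998864978551865
```

```bash
python3 -m handwheel '[{"tz": 0.0006,"jaw": 0.6},{"tz": 0.0006,"jaw": 0.6}]'|tail -3; python3 -c "
from h import *
stt()"
```

```text
contact_force: [-0.2, -0.2, -3.6]
opening: 0.684
grip_force: 30.0
t 23.48 grasp tray [-0.001   0.0498] z 0.0387 yaw 8.18 F [-0.2 -0.2 -3.6] T [ 0.08 -0.01  0.04] open 60.2 29.99886006116867
```

```bash
python3 -m handwheel '[{"tz": 0.0005,"jaw": 0.6},{"tz": 0.0005,"jaw": 0.6}]'|tail -3; python3 -c "
from h import *
stt()"
python3 -m handwheel '[{"tz": 0.0005,"jaw": 0.6},{"tz": 0.0005,"jaw": 0.6}]'|tail -3; python3 -c "
from h import *
stt()"
```

```text
contact_force: [-0.4, 0.1, -2.1]
opening: 0.683
grip_force: 30.0
t 23.73 grasp tray [-0.0009  0.0498] z 0.0383 yaw 8.18 F [-0.4  0.1 -2.1] T [ 0.06  0.02 -0.01] open 60.1 29.998962879180908
contact_force: [-2.1, 0.0, 3.4]
opening: 0.685
grip_force: 30.0
t 23.98 grasp tray [-0.0009  0.0498] z 0.0382 yaw 8.18 F [-2.1  0.   3.4] T [ 0.16  0.39 -0.03] open 60.3 30.00051498413086
```

```bash
python3 -m handwheel '[{"jaw": 0.7},{"jaw": 0.72},{"jaw": 0.78},{"jaw": 0.78}]'|tail -3
python3 -m handwheel '[{"tz": -0.02,"jaw": 0.78},{"tz": -0.06,"jaw": 0.8},{"tz": -0.12,"jaw": 0.9},{"tz": -0.17,"jaw": 1},{"tx": -0.1,"ty": 0.06,"tz": -0.2,"jaw": 1},{"tx": -0.15,"ty": 0.18,"tz": -0.22,"jaw": 1},{"tx": -0.2,"ty": 0.24,"tz": -0.22,"jaw": 1},{"tx": -0.2,"ty": 0.24,"tz": -0.22,"jaw": 1},{"tx": -0.2,"ty": 0.24,"tz": -0.22,"jaw": 1},{"tx": -0.2,"ty": 0.24,"tz": -0.22,"jaw": 1}]'|tail -5
python3 - <<'E'
from h import *
stt()
p,d=capture("top");s,_=capture("side")
cv2.imwrite("pics/c8.png",np.hstack([cv2.resize(p[110:310,210:470],(400,400),interpolation=2),cv2.resize(s[165:285,190:350],(400,400),interpolation=2)])[...,::-1])
E
```

```text
contact_force: [-0.0, -0.4, -0.7]
opening: 0.778
grip_force: 0.0
position: [0.4287, -0.4192, 0.4212]
tool_rot: [[0.99, 0.138, 0.0], [0.138, -0.99, -0.002], [0.0, 0.002, -1.0]]
contact_force: [0.1, 0.7, 0.3]
opening: 1.003
grip_force: 0.0
t 25.73 grasp tray [-0.2034 -0.1936] z 0.2582 yaw 7.93 F [0.1 0.7 0.3] T [ 0.07  0.06 -0.04] open 88.2 0.0
```

View pics/c8.png

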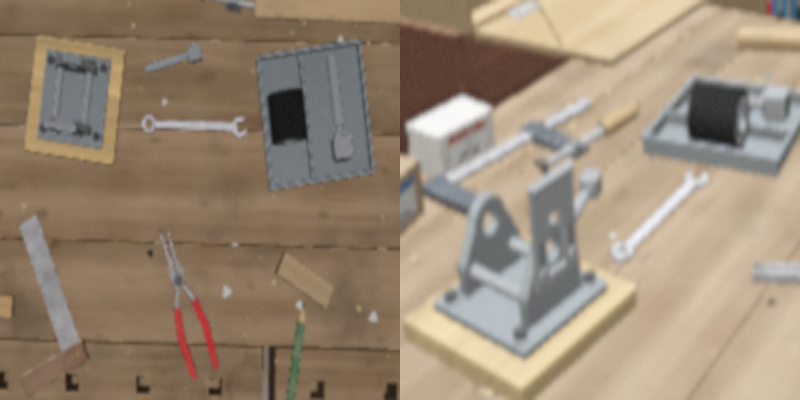

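The fork is empty with the keeper raised. The roller lies in the narrow bay at (288,117), the axle lies in the wide bay at (340,105), and the other tools look undisturbed.

```bash
python3 -m handwheel '[{"jaw": 1},{"jaw": 1}]'|tail -1; python3 -c "
from plant import *
print(close_job())"
```

```text
grip_force: 0.0
the job is handed in; nothing more can be done
None
```

The job is handed in at about 26 s of the 62 s allowed: the keeper is up at its stop, the axle lies in the wide bay, the roller lies lengthwise in the narrow bay, and the other tools look undisturbed in the last pictures.

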